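# Hand the striping brushes over to the other side of the wet panel

## Robot

A 6-joint arm with a two-finger parallel gripper is mounted at the origin on a cart in front of the work surface, level with it; the furniture and walls round the work are solid. World frame = base frame: x ahead of the robot, y to its left, z up, the work surface at z = 0. Lengths are in mm, angles in rad, forces in N, time in s.
With the tool pointing down it reaches from about 350 to 875 mm from the base axis. Payload 4.2 kg.
Tool frame: the origin (TCP) lies on the mounting face of the last link; the fingertips stand 173 mm ahead of it and the grasp point (between the pads) lies 155 mm ahead of it; z points along the fingers, y is the direction in which the jaws open and shut (so a half turn about z gives the same grasp; the last joint's range is limited). The gripper opens to 85 mm and grips with 20 to 120 N. Pads are 22 mm wide; open, the fingers measure 114 mm over their backs; the gripper's body (76 mm by 85 mm) begins 54 mm behind the grasp point. The pads swing forward as they close: fully open they stand 13 mm farther back than shut.
Start: joints at [-0.948, 0.385, 0.008, 0, -1.194, -0.259], TCP at [222.407, -584.068, 404.712] pointing down, gripper open.
Joint ranges: [-3.14, 3.14], [-1.21, 2.06], [-1.07, 1.41], [-3.16, 2.05], [-2.99, -0.16], [-3.1, 3.1]. Speed limits (rad/s): [2.79, 2.79, 3.14, 3.14, 3.14, 3.14].

## Interface

Orientations are given as a unit quaternion [x, y, z, w].
In Python, from bench import arm gives the robot as it stands. The module is installed in compiled form; this text tells all that it offers.
- The arm moves only by the tool play_rows, never from a script. Its argument "moves" is a list of rows, each a list of 3 entries, a list of its own where there are three numbers: the shift along the world's x, y, z in units of 30 cm (1.0 is 30 cm), then the turn about the world's z in units of 30 degrees (1.0 is 30 degrees), then the gripper's target within -1 to 1 (shut at 1, half-way at 0, fully open at -1). In form: [[[x, y, z], turn, jaw], ...]. A call has 1 to 12 rows; each row is the pose to reach, as a shift and turn from the pose measured when the call began; what a row does not reach only later rows make up. A row lasts 1/8 s, in which the tool goes at most 62.5 mm and 10.7 degrees, less where a joint would pass 70% of its speed; a pose out of reach is approached as far as the arm can. A call with a number of a shift or a turn outside -1 to 1 is refused whole. A call with a gripper value outside its range is refused whole. The fingers move at their own pace and stop on an object; the grip force is fixed at half the most. Time passes only in rows, so rows that repeat a pose let the fingers close. It gives the time, the measured TCP pose, the force and the opening at its end, in the units of the state.
- arm.read_state(): the state, without advancing time (a new reading comes with each control period).
- arm.get_image(name): name is "scene" or "top" or "wrist"; returns a dict with "pixels" (420x560x3 uint8, red, green, blue), "vfov" (degrees; the focal length in pixels is half the picture's height over the tangent of half this angle, whatever the lens; pixels are square), "cx", "cy" (the principal point, pixels), "dist" ([k1, k2, p1, p2, k3] as OpenCV has them; the pictures are not rectified), "xyz" and "rotation" of the camera in the world. Camera axes: x right, y up, looking along -z (the intrinsics and any distortion apply to the point x, -y, -z); pixel columns grow to the right and rows downward; lengths in mm; the calibration is good to about 2 mm. A picture is of the moment at which its call begins. There is no depth.
- arm.job_done(): hands the job in, once; it reports no verdict.
Trained networks look in a picture, given as the dict that the camera call returned (one of the last four; its "shot" number tells which), for a name from the list of things; names that differ only in an ending like _2 or _b are one class to them, and where a whole thing is asked for, a point or a joint stands for the part that bears it (a point fixed in the world has none). Each returns a list of dicts, best first, with "conf" (0 to 1); they miss things now and then, are a little off and sometimes report something else, mostly with a low value. They report only what shows in the picture. A call takes as long as a camera call.
- arm.look_for(name, picture): "centre" ([x, y, z] in mm, in world coordinates, good to about 4 mm: the middle of the surface that is visible of it).
The state is a dict: "clock": time; "joints": joint angles; "joint_vel": joint speeds; "joint_efforts": joint torques, N m; "position": TCP position; "ee_rot": TCP orientation; "contact_force": force on the tool from outside, world axes, zero at the start; "wrist_torque": the same for the moment, N m; "gripper_width": finger opening in mm.
Only numpy, scipy, OpenCV 4.12 (cv2) and the standard library are available. Lean on these libraries where they do the work, as an engineer would, in place of code of your own. Each camera call takes 0.05 s, during which the arm holds its last target.

## Task

A left-handed striper and a right-handed one share this panel and are changing over: move all four brushes from the pale rest to the dark rest on the other side of the panel, one to a slot, lying the same way as now (hair away from the robot) and in the same order counted outward from the panel, so that the brush nearest the panel is again nearest it and the outermost is again outermost. The panel's lines are wet, so touch it with nothing, and leave the cup, the brown-rimmed can and the gold-lidded jar where they stand.

Things in the scene. Friction and masses are not known exactly. Their poses are not given: they have to be found in the camera images.
- brush_red: Thin striping brush with a dark red handle, 161 mm long, handle about 8 mm wide and 8 mm high, 12 g, lying flat. Origin on its underside at the middle of its whole length; z up, its y axis runs along the brush towards the handle's end, the hair is at the -y end. Its solid part reaches from y = -31 to +81 mm and balances at y = +25 mm, which is where to grip it (across its width).
- brush_blue: Thin striping brush with a blue handle, 170 mm long, handle about 8 mm wide and 8 mm high, 12 g, lying flat. Origin on its underside at the middle of its whole length; z up, its y axis runs along the brush towards the handle's end, the hair is at the -y end. Its solid part reaches from y = -34 to +85 mm and balances at y = +25 mm, which is where to grip it (across its width).
- brush_orange: Thin striping brush with an orange handle, 166 mm long, handle about 8 mm wide and 9 mm high, 12 g, lying flat. Origin on its underside at the middle of its whole length; z up, its y axis runs along the brush towards the handle's end, the hair is at the -y end. Its solid part reaches from y = -32 to +83 mm and balances at y = +25 mm, which is where to grip it (across its width).
- brush_black: Thin striping brush with a black handle, 166 mm long, handle about 8 mm wide and 9 mm high, 12 g, lying flat. Origin on its underside at the middle of its whole length; z up, its y axis runs along the brush towards the handle's end, the hair is at the -y end. Its solid part reaches from y = -32 to +83 mm and balances at y = +25 mm, which is where to grip it (across its width).
- rest_light: Pale wooden brush rest, fixed: board 124 x 220 x 8 mm, origin centre of underside, x away from the robot (turned up to 13 degrees), z up. Two 12 mm rails along y at x = -36 and +36 mm (free between, down to z = 8), each with slots at y = -75, -25, 25, 75 mm: floor 15 mm wide at z = 36, rounded shoulders to z = 49. It holds the brushes in any order (open fingers about 30 mm). Left or right of the panel.
- rest_dark: Dark brown brush rest, fixed, same shape, size and axes as the pale one, turned nearly alike, on the panel's other side; empty. A brush lies along x across both rails, hair to +x, its origin at about x = +25 mm (balance point over x = 0) and z = 36 mm.
- panel: Flat tan panel with pinstripe ornaments, 414 (x) x 288 (y) x 6 mm, lying on the table between the two rests; its lines are still wet. Fixed; origin at the centre of its underside, z up.
- cup: White paper cup of green enamel, 50 mm across, 39 mm high, standing near the table's front edge at the left, before the rest. Loose bystander; origin at the centre of its underside.
- can_brown: Small blue enamel can with brown paint at its rim, 65 mm across, 61 mm high, standing at the left. Loose bystander; origin at the centre of its underside.
- jar_gold: White jar with a gold lid, 59 mm across, 50 mm high, standing at the right. Loose bystander; origin at the centre of its underside.

How it is judged (in metres and radians):
At the end, for the whole second after the job is handed in: Every brush lies at rest in the dark rest's slot that counts the same outward from the panel as its slot in the pale rest: seated on both rails, within 8 mm of the slot's line, 7 degrees of its direction and 17 mm of the stated place along it, hair towards +x (((y of brush_red in the frame of rest_dark between -0.083 and -0.067 m and y of rest_dark in the frame of rest_light below 0 m and distance of brush_red from where it was at the start of the episode between 0.66 and 0.709 m) or (y of brush_red in the frame of rest_dark between -0.083 and -0.067 m and y of rest_dark in the frame of rest_light above 0 m and distance of brush_red from where it was at the start of the episode between 0.36 and 0.409 m) or (y of brush_red in the frame of rest_dark between -0.033 and -0.017 m and y of rest_dark in the frame of rest_light below 0 m and distance of brush_red from where it was at the start of the episode between 0.56 and 0.609 m) or (y of brush_red in the frame of rest_dark between -0.033 and -0.017 m and y of rest_dark in the frame of rest_light above 0 m and distance of brush_red from where it was at the start of the episode between 0.46 and 0.509 m) or (y of brush_red in the frame of rest_dark between 0.017 and 0.033 m and y of rest_dark in the frame of rest_light below 0 m and distance of brush_red from where it was at the start of the episode between 0.46 and 0.509 m) or (y of brush_red in the frame of rest_dark between 0.017 and 0.033 m and y of rest_dark in the frame of rest_light above 0 m and distance of brush_red from where it was at the start of the episode between 0.56 and 0.609 m) or (y of brush_red in the frame of rest_dark between 0.067 and 0.083 m and y of rest_dark in the frame of rest_light below 0 m and distance of brush_red from where it was at the start of the episode between 0.36 and 0.409 m) or (y of brush_red in the frame of rest_dark between 0.067 and 0.083 m and y of rest_dark in the frame of rest_light above 0 m and distance of brush_red from where it was at the start of the episode between 0.66 and 0.709 m)) and x of brush_red in the frame of rest_dark between 0.008 and 0.042 m and y of rest_dark in the frame of brush_red between 0.005 and 0.045 m and z of brush_red in the frame of rest_dark between 0.032 and 0.043 m and angle between the y axis of each of brush_red, brush_blue, brush_orange, brush_black and the x axis of rest_dark, either way round below 0.12 rad and linear speed of each of brush_red, brush_blue, brush_orange, brush_black below 0.02 m/s and angular speed of each of brush_red, brush_blue, brush_orange, brush_black below 0.2 rad/s and ((y of brush_blue in the frame of rest_dark between -0.083 and -0.067 m and y of rest_dark in the frame of rest_light below 0 m and distance of brush_blue from where it was at the start of the episode between 0.66 and 0.709 m) or (y of brush_blue in the frame of rest_dark between -0.083 and -0.067 m and y of rest_dark in the frame of rest_light above 0 m and distance of brush_blue from where it was at the start of the episode between 0.36 and 0.409 m) or (y of brush_blue in the frame of rest_dark between -0.033 and -0.017 m and y of rest_dark in the frame of rest_light below 0 m and distance of brush_blue from where it was at the start of the episode between 0.56 and 0.609 m) or (y of brush_blue in the frame of rest_dark between -0.033 and -0.017 m and y of rest_dark in the frame of rest_light above 0 m and distance of brush_blue from where it was at the start of the episode between 0.46 and 0.509 m) or (y of brush_blue in the frame of rest_dark between 0.017 and 0.033 m and y of rest_dark in the frame of rest_light below 0 m and distance of brush_blue from where it was at the start of the episode between 0.46 and 0.509 m) or (y of brush_blue in the frame of rest_dark between 0.017 and 0.033 m and y of rest_dark in the frame of rest_light above 0 m and distance of brush_blue from where it was at the start of the episode between 0.56 and 0.609 m) or (y of brush_blue in the frame of rest_dark between 0.067 and 0.083 m and y of rest_dark in the frame of rest_light below 0 m and distance of brush_blue from where it was at the start of the episode between 0.36 and 0.409 m) or (y of brush_blue in the frame of rest_dark between 0.067 and 0.083 m and y of rest_dark in the frame of rest_light above 0 m and distance of brush_blue from where it was at the start of the episode between 0.66 and 0.709 m)) and x of brush_blue in the frame of rest_dark between 0.008 and 0.042 m and y of rest_dark in the frame of brush_blue between 0.005 and 0.045 m and z of brush_blue in the frame of rest_dark between 0.032 and 0.043 m and ((y of brush_orange in the frame of rest_dark between -0.083 and -0.067 m and y of rest_dark in the frame of rest_light below 0 m and distance of brush_orange from where it was at the start of the episode between 0.66 and 0.709 m) or (y of brush_orange in the frame of rest_dark between -0.083 and -0.067 m and y of rest_dark in the frame of rest_light above 0 m and distance of brush_orange from where it was at the start of the episode between 0.36 and 0.409 m) or (y of brush_orange in the frame of rest_dark between -0.033 and -0.017 m and y of rest_dark in the frame of rest_light below 0 m and distance of brush_orange from where it was at the start of the episode between 0.56 and 0.609 m) or (y of brush_orange in the frame of rest_dark between -0.033 and -0.017 m and y of rest_dark in the frame of rest_light above 0 m and distance of brush_orange from where it was at the start of the episode between 0.46 and 0.509 m) or (y of brush_orange in the frame of rest_dark between 0.017 and 0.033 m and y of rest_dark in the frame of rest_light below 0 m and distance of brush_orange from where it was at the start of the episode between 0.46 and 0.509 m) or (y of brush_orange in the frame of rest_dark between 0.017 and 0.033 m and y of rest_dark in the frame of rest_light above 0 m and distance of brush_orange from where it was at the start of the episode between 0.56 and 0.609 m) or (y of brush_orange in the frame of rest_dark between 0.067 and 0.083 m and y of rest_dark in the frame of rest_light below 0 m and distance of brush_orange from where it was at the start of the episode between 0.36 and 0.409 m) or (y of brush_orange in the frame of rest_dark between 0.067 and 0.083 m and y of rest_dark in the frame of rest_light above 0 m and distance of brush_orange from where it was at the start of the episode between 0.66 and 0.709 m)) and x of brush_orange in the frame of rest_dark between 0.008 and 0.042 m and y of rest_dark in the frame of brush_orange between 0.005 and 0.045 m and z of brush_orange in the frame of rest_dark between 0.032 and 0.043 m and ((y of brush_black in the frame of rest_dark between -0.083 and -0.067 m and y of rest_dark in the frame of rest_light below 0 m and distance of brush_black from where it was at the start of the episode between 0.66 and 0.709 m) or (y of brush_black in the frame of rest_dark between -0.083 and -0.067 m and y of rest_dark in the frame of rest_light above 0 m and distance of brush_black from where it was at the start of the episode between 0.36 and 0.409 m) or (y of brush_black in the frame of rest_dark between -0.033 and -0.017 m and y of rest_dark in the frame of rest_light below 0 m and distance of brush_black from where it was at the start of the episode between 0.56 and 0.609 m) or (y of brush_black in the frame of rest_dark between -0.033 and -0.017 m and y of rest_dark in the frame of rest_light above 0 m and distance of brush_black from where it was at the start of the episode between 0.46 and 0.509 m) or (y of brush_black in the frame of rest_dark between 0.017 and 0.033 m and y of rest_dark in the frame of rest_light below 0 m and distance of brush_black from where it was at the start of the episode between 0.46 and 0.509 m) or (y of brush_black in the frame of rest_dark between 0.017 and 0.033 m and y of rest_dark in the frame of rest_light above 0 m and distance of brush_black from where it was at the start of the episode between 0.56 and 0.609 m) or (y of brush_black in the frame of rest_dark between 0.067 and 0.083 m and y of rest_dark in the frame of rest_light below 0 m and distance of brush_black from where it was at the start of the episode between 0.36 and 0.409 m) or (y of brush_black in the frame of rest_dark between 0.067 and 0.083 m and y of rest_dark in the frame of rest_light above 0 m and distance of brush_black from where it was at the start of the episode between 0.66 and 0.709 m)) and x of brush_black in the frame of rest_dark between 0.008 and 0.042 m and y of rest_dark in the frame of brush_black between 0.005 and 0.045 m and z of brush_black in the frame of rest_dark between 0.032 and 0.043 m); the robot touches nothing.
It fails at once if the wet panel is touched by the robot or by anything it carries (contact force between panel and anything else above 0.3 N).
It fails at once if the cup, the can or the jar is shifted by more than 15 mm or tipped (distance of any of cup, can_brown, jar_gold from where it was at the start of the episode above 0.015 m or angle between any of cup, can_brown, jar_gold's own z axis and vertical above 0.3 rad).
It also fails if it takes over 96 s, if anything falls off the work surface, if the arm or the gripper's body presses on something with over 40 N, if the wrist force passes 120 N, or if a joint passes its speed limit or range.

## Working session

There is one attempt and no reset: what is moved stays moved. The work goes in short steps, Python scripts to look and compute and a tool call to move; the robot and the scene stay as the last step left them, time stands still between calls to the robot, and variables do not carry over. Pictures are saved under pics/ and viewed, and the job is handed in when it is done.

Besides the shell and the picture viewer there is one more tool, called as name(argument=value, ...), one argument or row to a line, values as JSON. play_rows: Moves the arm, as the interface text tells. Shifts and turns lie within -1 to 1; 1 stands for 30 cm of shift or 30 degrees of turn. Its arguments: {"type":"object","properties":{"moves":{"type":"array"}},"required":["moves"]}

```bash
mkdir -p pics; cat > h.py <<'E'
import numpy as np, cv2
from bench import arm
def save(p,n,s=1):
    cv2.imwrite('pics/'+n, cv2.cvtColor(np.asarray(p['pixels']),cv2.COLOR_RGB2BGR))
def K(p):
    h=420; f=h/2/np.tan(np.radians(p['vfov'])/2)
    return np.array([[f,0,p['cx']],[0,f,p['cy']],[0,0,1.]])
def R_(p):
    r=np.array(p['rotation'],float)
    if r.shape==(3,3): return r
    from scipy.spatial.transform import Rotation as R
    return R.from_quat(r).as_matrix()
def ray(p,uv,z):
    q=cv2.undistortPoints(np.array(uv,float).reshape(-1,1,2),K(p),np.array(p['dist'],float)).reshape(-1,2)
    d=np.c_[q[:,0],-q[:,1],-np.ones(len(q))]@R_(p).T
    o=np.array(p['xyz'],float); t=(z-o[2])/d[:,2]
    return o+t[:,None]*d
def proj(p,X):
    c=(np.array(X,float).reshape(-1,3)-np.array(p['xyz']))@R_(p)
    c=c*[1,-1,-1]
    return cv2.projectPoints(c.reshape(-1,1,3),np.zeros(3),np.zeros(3),K(p),np.array(p['dist'],float))[0].reshape(-1,2)
E
python3 - <<'E'
from h import *
s=arm.read_state(); print(s['clock'],s['position'],s['ee_rot'],s['gripper_width'],s['contact_force'])
for n in ['scene','top','wrist']:
    p=arm.get_image(n); save(p,n+'0.png'); print(n,p['xyz'],p['rotation'],p['vfov'])
    if n!='wrist':
        for k in ['brush_red','brush_blue','brush_orange','brush_black','rest_light','rest_dark','panel','cup','can_brown','jar_gold']:
            print(k,[(np.round(d['centre']).tolist(),round(d['conf'],2)) for d in arm.look_for(k,p)[:2]])
E
```

```text
0.0 [ 222.35614542 -583.900543    403.59610323] [-1.80807244e-01  9.83517940e-01  1.06760513e-03 -2.50403837e-04] 85.45007657867079 [0.2094822  0.18567732 0.15681382]
scene [-288.56826187 -835.52322752  903.11909653] [ 0.41534252 -0.15541382 -0.32464929  0.83542801] 52.31234669143508
brush_red []
brush_blue [([560.0, -221.0, 41.0], 0.42), ([491.0, 213.0, 13.0], 0.34)]
brush_orange [([556.0, -320.0, 43.0], 0.44)]
brush_black [([565.0, -275.0, 45.0], 0.59), ([554.0, -321.0, 43.0], 0.27)]
rest_light [([512.0, -275.0, 22.0], 0.87)]
rest_dark [([490.0, 215.0, 14.0], 0.91), ([557.0, -321.0, 46.0], 0.47)]
panel [([567.0, -36.0, 8.0], 0.74), ([565.0, -269.0, 42.0], 0.33)]
cup [([312.0, 277.0, 27.0], 0.67)]
can_brown [([548.0, 456.0, 43.0], 0.78), ([568.0, -36.0, 9.0], 0.32)]
jar_gold []
top [ 393.49795866   -7.0210792  1203.18603209] [-0.02103705  0.02379114  0.71479692 -0.69861062] 57.03081668550465
brush_red [([582.0, -365.0, 38.0], 0.66)]
brush_blue []
brush_orange [([572.0, -320.0, 41.0], 0.4)]
brush_black [([487.0, 229.0, 6.0], 0.67), ([564.0, -267.0, 45.0], 0.47)]
rest_light [([546.0, -292.0, 8.0], 0.56)]
rest_dark [([485.0, 227.0, 7.0], 0.65)]
panel [([593.0, -28.0, 6.0], 0.97)]
cup [([315.0, 280.0, 19.0], 0.51)]
can_brown [([557.0, 464.0, 57.0], 0.72), ([542.0, -294.0, 6.0], 0.61)]
jar_gold [([491.0, -472.0, 49.0], 0.71)]
wrist [ 161.45249669 -607.61886414  374.1612642 ] [-0.0746416  -0.10850567  0.81622725  0.56251953] 70.00269781930956
```

View pics/scene0.png

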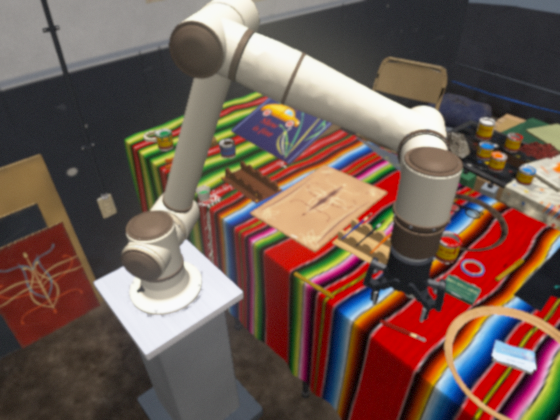

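View pics/top0.png

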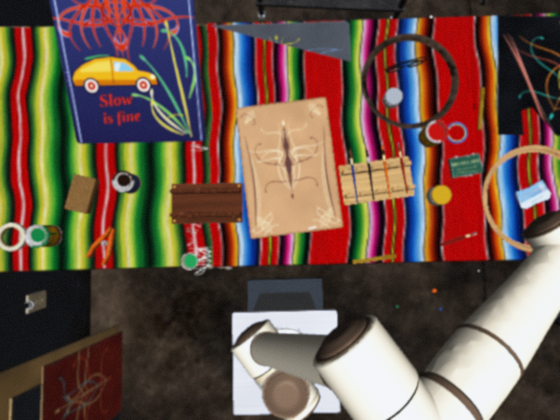

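View pics/wrist0.png

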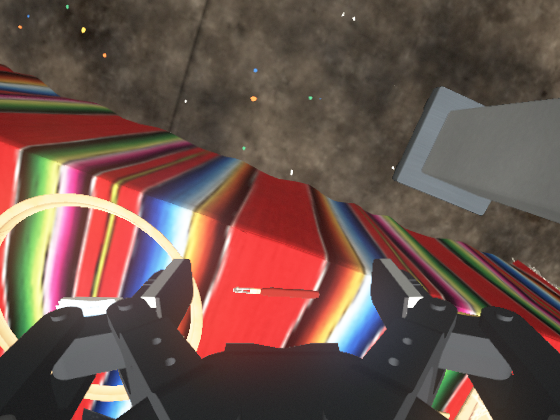

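The top view shows the pale rest on the right (about 340–415, 155–200), holding the four brushes. The dark rest on the left (170–242, 183–222) is empty, with the cup at (190, 261) and the can at (125, 183). The jar's gold lid is at (440, 195). I'll zoom in on both rests.

```bash
python3 - <<'E'
import cv2
i=cv2.imread('pics/top0.png')
a=cv2.resize(i[140:210,330:420],None,fx=8,fy=8,interpolation=cv2.INTER_CUBIC); cv2.imwrite('pics/zl.png',a)
a=cv2.resize(i[170:275,160:260],None,fx=5.5,fy=5.5,interpolation=cv2.INTER_CUBIC); cv2.imwrite('pics/zd.png',a)
E
```

```text
(no output)
```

View pics/zl.png

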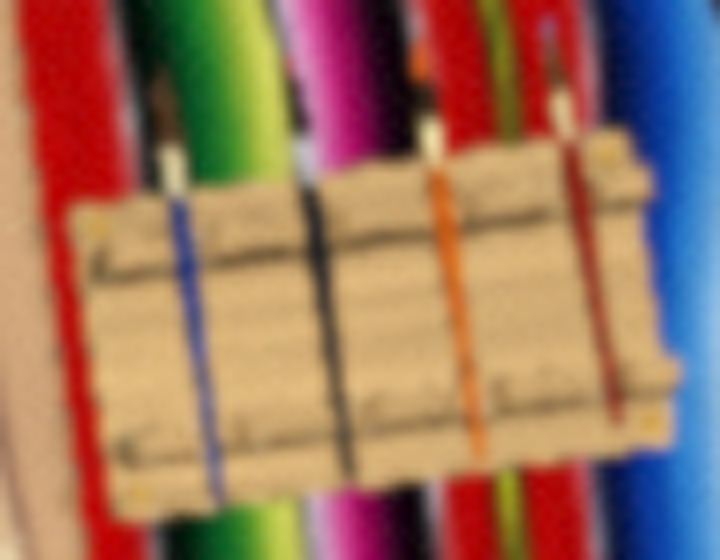

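View pics/zd.png

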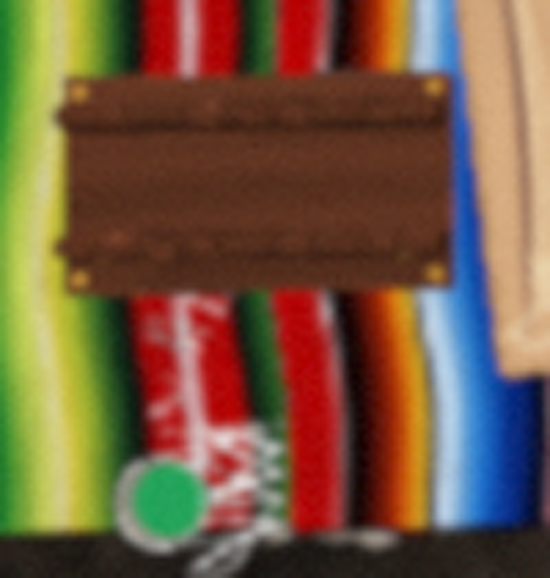

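```bash
python3 - <<'E'
from h import *
from scipy.spatial.transform import Rotation as R
s=arm.read_state(); M=R.from_quat(s['ee_rot']).as_matrix(); print(np.round(M,4))
p=arm.get_image('top')
L=[(338.75,165.6),(408.75,155.6),(345.6,205),(414.4,195)]
D=[(171.8,183.6),(241.5,183.1),(172.4,223.3),(241.8,222.4)]
for q in (L,D):
    X=ray(p,q,8); print(np.round(X,1).tolist(),X.mean(0).round(1))
    d1=X[0]-X[1]; d2=X[2]-X[3]
    print([np.degrees(np.arctan2(-d[0],d[1])).round(2) for d in (d1,d2)],[np.linalg.norm(d).round(1) for d in (d1,d2)])
c=np.array(arm.get_image('wrist')['xyz'])-s['position']; print('cam in tool',M.T@c)
E
```

```text
[[-0.9346 -0.3558 -0.    ]
 [-0.3558  0.9346  0.    ]
 [ 0.      0.     -1.    ]]
[[595.8, -182.3, 8.0], [622.0, -401.2, 8.0], [472.2, -199.6, 8.0], [498.4, -413.4, 8.0]] [ 547.1 -299.1    8. ]
[np.float64(6.83), np.float64(6.98)] [np.float64(220.5), np.float64(215.4)]
[[550.9, 337.4, 8.0], [547.8, 121.7, 8.0], [427.9, 336.2, 8.0], [425.6, 122.8, 8.0]] [488.  229.5   8. ]
[np.float64(-0.84), np.float64(-0.59)] [np.float64(215.7), np.float64(213.4)]
cam in tool [65.33931593 -0.31454442 30.53947965]
```

play_rows(
  moves=[
    [[0.1, 0.1, 0], -0.1, 0.3],
    [[0.3, 0.3, 0], -0.25, 0.3],
    [[0.5, 0.5, 0], -0.35, 0.3],
    [[0.7, 0.7, 0], -0.463, 0.3],
    [[0.85, 0.87, 0], -0.463, 0.3],
    [[0.9, 0.95, 0], -0.463, 0.3],
    [[0.9, 0.95, 0], -0.463, 0.3],
    [[0.9, 0.95, 0], -0.463, 0.3],
  ],
)

```text
clock: 2.25
position: [494.0, -297.1, 404.7]
ee_rot: [-0.063, 0.998, -0.0, 0.0]
contact_force: [0.2, -0.3, 0.2]
gripper_width: 29.9
```

```bash
python3 - <<'E'
from h import *
s=arm.read_state(); print(s['clock'],s['position'],s['gripper_width'])
from scipy.spatial.transform import Rotation as R
print(R.from_quat(s['ee_rot']).as_matrix()[:,1])
p=arm.get_image('wrist'); save(p,'w1.png'); import pickle; pickle.dump(p,open('w1.pkl','wb'))
for k in ['brush_red','brush_blue','brush_orange','brush_black','rest_light']:
    print(k,[(np.round(d['centre']).tolist(),round(d['conf'],2)) for d in arm.look_for(k,p)[:2]])
p=arm.get_image('top'); save(p,'t1.png')
E
```

```text
2.25 [ 493.9504587  -297.1475334   404.65626623] 29.854681778138463
[-1.25125665e-01  9.92140901e-01 -3.19298922e-05]
brush_red [([557.0, -373.0, 45.0], 0.85)]
brush_blue [([526.0, -223.0, 41.0], 0.78)]
brush_orange [([572.0, -318.0, 46.0], 0.56)]
brush_black [([562.0, -270.0, 41.0], 0.74), ([560.0, -375.0, 44.0], 0.31)]
rest_light [([532.0, -296.0, 9.0], 0.9)]
```

View pics/w1.png

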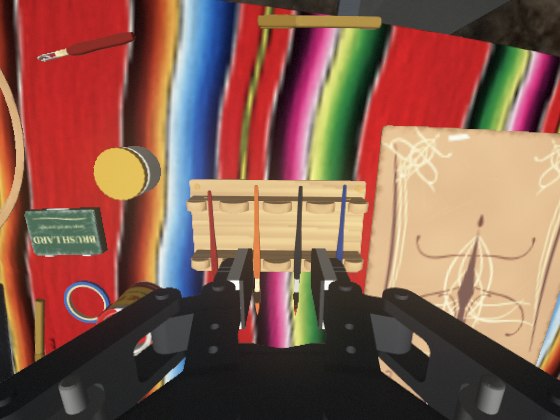

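```bash
python3 - <<'E'
import cv2
i=cv2.imread('pics/w1.png')
a=cv2.resize(i[170:310,180:380],None,fx=4,fy=4,interpolation=cv2.INTER_CUBIC); cv2.imwrite('pics/zw1.png',a)
E
```

```text
(no output)
```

View pics/zw1.png

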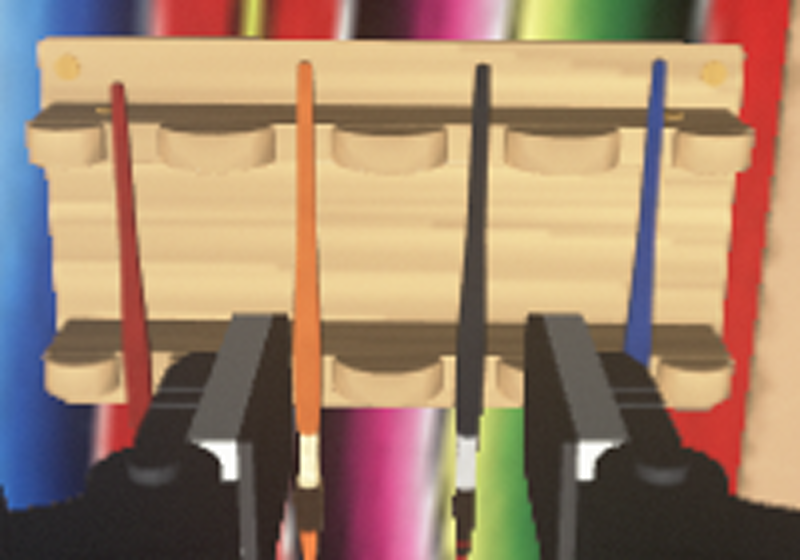

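```bash
python3 - <<'E'
from h import *
import pickle; p=pickle.load(open('w1.pkl','rb'))
f=lambda q:[(180+a/4,170+b/4) for a,b in q]
C=ray(p,f([(742,45),(40,40)]),8); print(C.round(1)); d=C[0]-C[1]; th=np.arctan2(-d[0],d[1]); print(np.degrees(th),np.linalg.norm(d))
ax=np.array([np.cos(th),np.sin(th)]); ay=np.array([-ax[1],ax[0]])
c=C[:,:2].mean(0)+62*ax; print('centre',c)
E_=ray(p,f([(118,88),(305,66),(483,70),(660,65)]),41)
F=ray(p,f([(143,400),(308,430),(467,430),(636,350)]),42)
for n,e,g,h in zip('red orange black blue'.split(),E_,F,(80.5,83,83,85)):
    v=(g-e)[:2]; v/=np.linalg.norm(v); og=e[:2]+v*(h-25)
    print(n,e.round(1),'ang',np.degrees(np.arctan2(v[1],v[0])).round(1),'balance',og.round(1),'in rest',((og-c)@ax).round(1),((og-c)@ay).round(1))
s=arm.read_state()
# project expected slots grid onto image for check
E
```

```text
[[ 473.6 -195.2    8. ]
 [ 499.1 -410.2    8. ]]
6.781068280998757 216.56612211312134
centre [ 547.92377293 -295.39144906]
red [ 503.8 -378.    41. ] ang 8.2 balance [ 558.7 -370.1] in rest 1.9 -75.5
orange [ 491.  -326.1   41. ] ang 6.4 balance [ 548.6 -319.6] in rest -2.2 -24.1
black [ 485.8 -276.3   41. ] ang 5.6 balance [ 543.6 -270.6] in rest -1.4 25.1
blue [ 478.1 -227.1   41. ] ang 5.5 balance [ 537.8 -221.3] in rest -1.3 74.7
```

play_rows(
  moves=[
    [[0.08, 0.13, 0], 0, 0.3],
    [[0.15, 0.254, -0.05], -0.013, 0.3],
    [[0.15, 0.254, -0.25], -0.013, 0.3],
    [[0.15, 0.254, -0.4], -0.013, 0.3],
    [[0.15, 0.254, -0.5], -0.013, 0.3],
    [[0.15, 0.254, -0.5], -0.013, 0.3],
    [[0.15, 0.254, -0.6], -0.013, 0.3],
    [[0.15, 0.254, -0.67], -0.013, 0.3],
    [[0.15, 0.254, -0.699], -0.013, 0.3],
    [[0.15, 0.254, -0.699], -0.013, 0.3],
  ],
)

```text
clock: 3.85
position: [537.1, -224.1, 195.9]
ee_rot: [-0.056, 0.998, -0.0, 0.001]
contact_force: [-0.2, -0.5, 1.5]
gripper_width: 29.8
```

```bash
python3 - <<'E'
from h import *
s=arm.read_state(); print(s['clock'],s['position'],s['gripper_width'],s['contact_force'])
p=arm.get_image('wrist'); save(p,'w2.png')
E
```

```text
3.85 [ 537.07161706 -224.11240559  195.94395082] 29.837097567222852 [-0.16187565 -0.50587157  1.45696653]
```

View pics/w2.png

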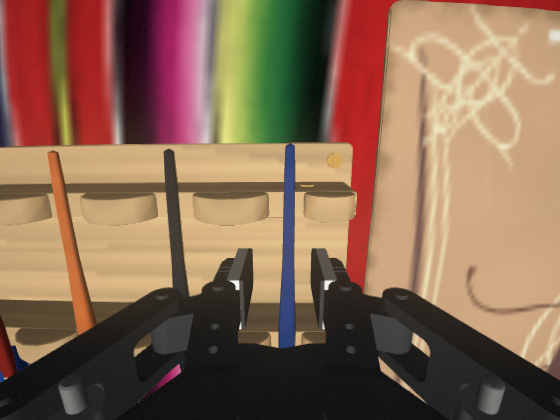

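The jaws straddle only the blue brush, whose handle is at about (288, 290), roughly 3 mm off centre. I'll correct that, close and lift.

play_rows(
  moves=[
    [[0.006, 0.01, 0], 0, 0.3],
    [[0.006, 0.01, 0], 0, 1],
    [[0.006, 0.01, 0], 0, 1],
    [[0.006, 0.01, 0], 0, 1],
    [[0.006, 0.01, 0], 0, 1],
    [[0.006, 0.01, 0], 0, 1],
  ],
)

```text
clock: 4.65
position: [539.5, -221.0, 197.4]
ee_rot: [-0.057, 0.998, -0.001, 0.002]
contact_force: [-1.0, 2.2, 5.8]
gripper_width: 6.8
```

play_rows(
  moves=[
    [[0, 0, 0.1], 0, 1],
    [[0, 0, 0.25], 0, 1],
    [[0, 0, 0.4], 0, 1],
    [[-0.03, 0.15, 0.45], -0.05, 1],
    [[-0.06, 0.35, 0.45], -0.1, 1],
    [[-0.09, 0.55, 0.45], -0.15, 1],
    [[-0.12, 0.75, 0.45], -0.2, 1],
    [[-0.15, 0.95, 0.45], -0.24, 1],
  ],
)

```text
clock: 5.65
position: [493.7, 65.7, 332.2]
ee_rot: [0.007, 1.0, -0.001, 0.002]
contact_force: [1.6, -0.2, -0.3]
gripper_width: 7.0
```

play_rows(
  moves=[
    [[-0.03, 0.2, 0], 0, 1],
    [[-0.06, 0.4, 0], 0, 1],
    [[-0.07, 0.58, 0], 0, 1],
    [[-0.07, 0.62, 0], 0, 1],
    [[-0.07, 0.62, 0], 0, 1],
  ],
)

```text
clock: 6.28
position: [472.5, 252.0, 331.7]
ee_rot: [0.006, 1.0, -0.001, 0.001]
contact_force: [-0.6, -0.8, -0.5]
gripper_width: 7.0
```

```bash
python3 - <<'E'
from h import *
import pickle
s=arm.read_state(); print(s['clock'],s['position'],s['gripper_width'],s['contact_force'])
p=arm.get_image('wrist'); save(p,'w3.png'); pickle.dump(p,open('w3.pkl','wb'))
print(arm.look_for('rest_dark',p)[:1])
E
```

```text
6.275 [472.47242122 251.95058485 331.69984685] 7.004307125312242 [-0.60143801 -0.83829981 -0.53070001]
[{'centre': [481.9, 223.0, 10.9], 'conf': 0.61}]
```

View pics/w3.png

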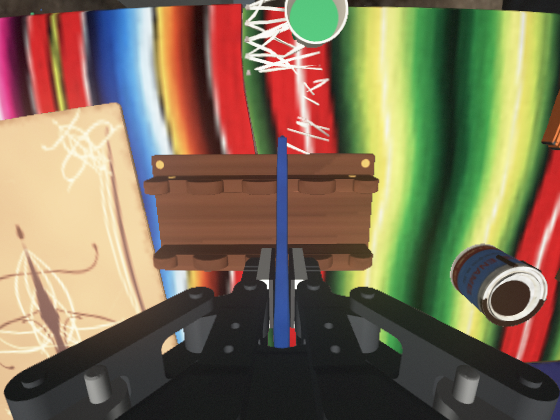

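```bash
python3 - <<'E'
import cv2
i=cv2.imread('pics/w3.png')
a=cv2.resize(i[135:285,135:390],None,fx=3.1,fy=3.1,interpolation=cv2.INTER_CUBIC); cv2.imwrite('pics/zw3.png',a)
E
```

```text
(no output)
```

View pics/zw3.png

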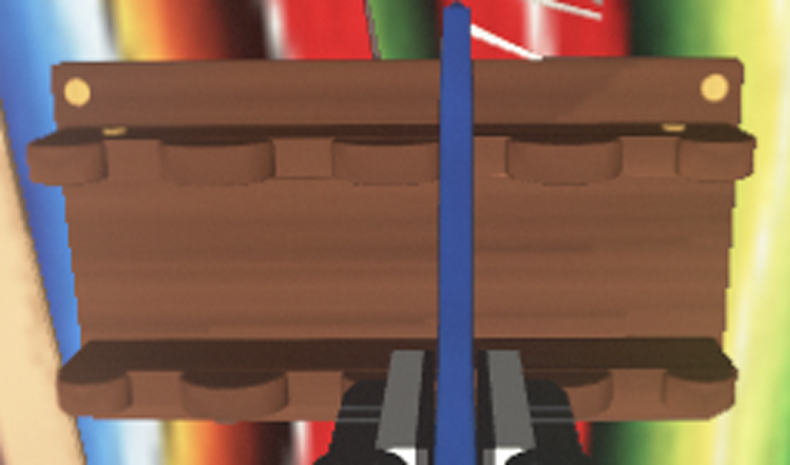

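```bash
python3 - <<'E'
from h import *
import pickle; p=pickle.load(open('w3.pkl','rb'))
f=lambda q:[(135+a/3.1,135+b/3.1) for a,b in q]
C=ray(p,f([(742,60),(52,65)]),8); print(C.round(1)); d=C[0]-C[1]; th=np.arctan2(-d[0],d[1]); print(np.degrees(th),np.linalg.norm(d))
ax=np.array([np.cos(th),np.sin(th)]); ay=np.array([-ax[1],ax[0]])
c=C[:,:2].mean(0)+62*ax; print('centre',c)
for z in (36,44,49):
  G=ray(p,f([(132,150),(302,150),(650,150),(156,385),(315,385),(637,385)]),z)[:,:2]-c
  print(z,np.c_[G@ax,G@ay].round(1).tolist())
# blue end
s=arm.read_state(); zb=s['position'][2]-157
e=ray(p,[(281.5,138)],zb)[0]; g=ray(p,[(282,270)],zb+1)[0]; v=g-e
print('end',e,'grasp',s['position'],'dist',e[:2]-s['position'][:2],'ang',np.degrees(np.arctan2(v[1],v[0])))
for th_ in (th,):
  for k in (-75,-25,25,75): print(k,(c+k*ay).round(1))
E
```

```text
[[429.1 341.6   8. ]
 [427.8 125.5   8. ]]
-0.34152322745850194 216.0061552983352
centre [490.4124777  233.18116758]
36 [[-39.4, -75.1], [-39.0, -25.7], [-38.5, 74.6], [34.2, -74.8], [34.2, -25.3], [34.8, 74.3]]
44 [[-40.8, -72.3], [-40.4, -24.3], [-39.8, 72.9], [30.6, -72.0], [30.7, -23.9], [31.2, 72.6]]
49 [[-41.6, -70.5], [-41.2, -23.5], [-40.7, 71.9], [28.4, -70.2], [28.5, -23.1], [29.0, 71.5]]
end [409.71119122 252.3305723  174.88289086] grasp [472.63779934 250.52259629 331.88289086] dist [-62.92660812   1.80797601] ang -0.4622450473005519
-75 [490.  158.2]
-25 [490.3 208.2]
25 [490.6 258.2]
75 [490.9 308.2]
```

play_rows(
  moves=[
    [[0.04, -0.16, 0], 0, 1],
    [[0.065, -0.31, -0.05], 0, 1],
    [[0.065, -0.31, -0.15], 0, 1],
    [[0.065, -0.31, -0.25], 0, 1],
    [[0.065, -0.31, -0.35], 0, 1],
    [[0.065, -0.31, -0.35], 0, 1],
    [[0.065, -0.31, -0.35], 0, 1],
  ],
)

```text
clock: 7.25
position: [492.7, 157.0, 228.0]
ee_rot: [0.008, 1.0, -0.001, 0.002]
contact_force: [-0.1, 0.4, -0.1]
gripper_width: 7.1
```

```bash
python3 - <<'E'
from h import *
import pickle
for _ in range(2):
  p=arm.get_image('wrist'); s=arm.read_state(); print(s['clock'],s['position'],s['gripper_width'],s['contact_force'])
save(p,'w4.png')
E
```

```text
7.3 [492.68893112 157.24865004 228.28369679] 6.753727908691173 [-0.18380799  0.04587378  0.77961176]
7.35 [492.63959692 157.42939431 228.38024103] 6.498098433907243 [-0.31474834 -0.18278145 -0.30695971]
```

View pics/w4.png

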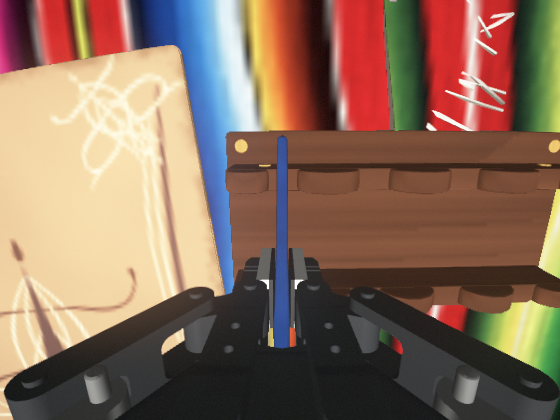

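The brush is at about u=283, centred over the innermost slot (268–298).

play_rows(
  moves=[
    [[0, 0.003, -0.05], 0.01, 1],
    [[0, 0.003, -0.08], 0.01, 1],
    [[0, 0.003, -0.1], 0.01, 1],
    [[0, 0.003, -0.1], 0.01, 1],
  ],
)

```text
clock: 7.85
position: [492.6, 158.4, 197.8]
ee_rot: [0.005, 1.0, -0.001, 0.002]
contact_force: [-0.3, 0.4, -0.4]
gripper_width: 6.9
```

```bash
python3 - <<'E'
from h import *
s=arm.read_state(); print(s['clock'],s['position'],s['gripper_width'],s['contact_force'])
E
```

```text
7.85 [492.59824419 158.38006498 197.79633041] 6.871730844025603 [-0.28584534  0.4484145  -0.37046678]
```

play_rows(
  moves=[
    [[0, 0, -0.003], 0, 1],
    [[0, 0, -0.003], 0, 0.3],
    [[0, 0, -0.003], 0, 0.3],
    [[0, 0, -0.003], 0, 0.3],
    [[0, 0, 0.06], 0, 0.3],
    [[0, 0, 0.2], 0, 0.3],
    [[0, 0, 0.4], 0, 0.3],
    [[0, 0, 0.4], 0, 0.3],
  ],
)

```text
clock: 8.85
position: [493.8, 159.1, 322.8]
ee_rot: [0.004, 1.0, 0.002, 0.007]
contact_force: [0.1, -0.4, -0.4]
gripper_width: 29.8
```

```bash
python3 - <<'E'
from h import *
p=arm.get_image('wrist'); save(p,'w5.png'); s=arm.read_state(); print(s['clock'],s['position'],s['gripper_width'],s['contact_force'],s['ee_rot'])
E
```

```text
8.9 [492.78957602 158.55329799 320.0322589 ] 29.918951129763173 [-0.12569972  0.1394017  -0.45280207] [0.0046416  0.99997902 0.00103368 0.00439952]
```

View pics/w5.png

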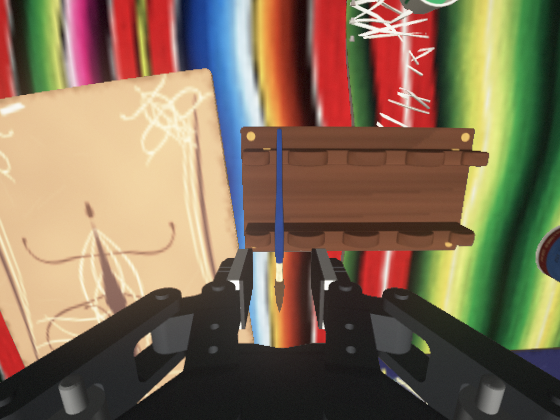

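Blue lies along the innermost slot, from (280, 128) to (278, 300). Black is next.

play_rows(
  moves=[
    [[0.03, -0.18, 0], 0.05, 0.3],
    [[0.06, -0.38, 0], 0.1, 0.3],
    [[0.09, -0.58, 0], 0.15, 0.3],
    [[0.12, -0.78, 0], 0.2, 0.3],
    [[0.15, -0.98, 0], 0.237, 0.3],
  ],
)

```text
clock: 9.52
position: [537.4, -137.3, 318.3]
ee_rot: [-0.058, 0.998, 0.002, 0.003]
contact_force: [0.3, 0.2, -0.8]
gripper_width: 29.7
```

```bash
cat > st.py <<'E'
from h import *
from scipy.spatial.transform import Rotation as R
import sys
s=arm.read_state(); P=np.array(s['position']); y=R.from_quat(s['ee_rot']).as_matrix()[:,1]
yaw=np.degrees(np.arctan2(-y[0],y[1]))
print(s['clock'],P.round(1),'yaw',yaw.round(2),s['gripper_width'],np.round(s['contact_force'],1))
if len(sys.argv)>1:
    t=np.array([float(a) for a in sys.argv[1:]]); print('delta units',((t[:3]-P)/300).round(4),((t[3]-yaw)/30).round(3))
E
python3 st.py 544 -270.6 195 6.5
```

```text
9.525 [ 537.4 -137.3  318.3] yaw 6.61 29.718079545120094 [ 0.3  0.2 -0.8]
delta units [ 0.0219 -0.4443 -0.411 ] -0.004
```

play_rows(
  moves=[
    [[0.01, -0.2, 0], 0, 0.3],
    [[0.022, -0.38, 0], 0, 0.3],
    [[0.022, -0.445, 0], 0, 0.3],
    [[0.022, -0.445, -0.05], 0, 0.3],
    [[0.022, -0.445, -0.2], 0, 0.3],
    [[0.022, -0.445, -0.26], 0, 0.3],
    [[0.022, -0.445, -0.26], 0, 0.3],
  ],
)

```text
clock: 10.4
position: [543.2, -269.0, 237.5]
ee_rot: [-0.059, 0.998, 0.003, -0.0]
contact_force: [0.1, -0.5, -0.3]
gripper_width: 29.5
```

```bash
python3 st.py 544 -270.6 195 6.5; python3 -c "
from h import *
save(arm.get_image('wrist'),'w6.png')"; python3 st.py 544 -270.6 195 6.5
```

```text
10.4 [ 543.2 -269.   237.5] yaw 6.71 29.52468882812825 [ 0.1 -0.5 -0.3]
delta units [ 0.0025 -0.0052 -0.1415] -0.007
10.45 [ 544.  -269.4  239.2] yaw 6.72 29.959674857107593 [1.  0.3 0.6]
delta units [ 0.0002 -0.0038 -0.1472] -0.007
```

View pics/w6.png

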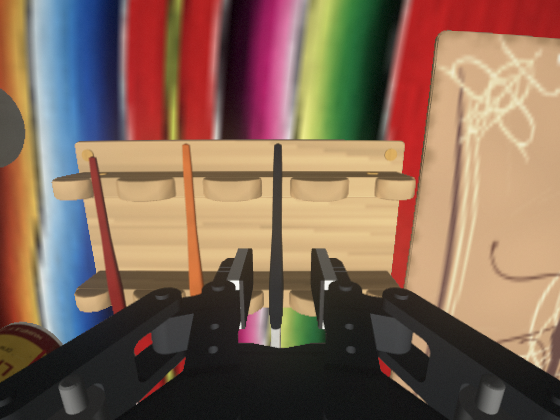

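The black handle is at u≈277, between jaws centred at 281. I'll go down and grip it.

play_rows(
  moves=[
    [[0, -0.004, -0.07], 0, 0.3],
    [[0, -0.004, -0.12], 0, 0.3],
    [[0, -0.004, -0.143], 0, 0.3],
    [[0, -0.004, -0.143], 0, 0.3],
    [[0, -0.004, -0.143], 0, 1],
    [[0, -0.004, -0.143], 0, 1],
    [[0, -0.004, -0.143], 0, 1],
    [[0, -0.004, -0.143], 0, 1],
    [[0, -0.004, -0.143], 0, 1],
  ],
)

```text
clock: 11.58
position: [544.3, -270.7, 197.1]
ee_rot: [-0.059, 0.998, 0.002, 0.002]
contact_force: [0.1, 0.1, 6.2]
gripper_width: 7.8
```

```bash
python3 st.py 492 208.2 320 -0.4
```

```text
11.575 [ 544.3 -270.7  197.1] yaw 6.74 7.779895023612713 [0.1 0.1 6.2]
delta units [-0.1744  1.5964  0.4097] -0.238
```

play_rows(
  moves=[
    [[0, 0, 0.1], 0, 1],
    [[0, 0, 0.25], 0, 1],
    [[-0.01, 0.03, 0.4], 0, 1],
    [[-0.03, 0.2, 0.41], -0.05, 1],
    [[-0.06, 0.4, 0.41], -0.1, 1],
    [[-0.09, 0.6, 0.41], -0.15, 1],
    [[-0.12, 0.8, 0.41], -0.2, 1],
    [[-0.15, 1.0, 0.41], -0.238, 1],
  ],
)

```text
clock: 12.58
position: [498.5, 31.0, 319.7]
ee_rot: [0.004, 1.0, 0.001, 0.002]
contact_force: [1.5, 0.6, -0.5]
gripper_width: 7.7
```

```bash
python3 st.py 492 208.2 228 -0.4
```

```text
12.575 [498.5  31.  319.7] yaw -0.46 7.734160596842191 [ 1.5  0.6 -0.5]
delta units [-0.0216  0.5908 -0.3056] 0.002
```

play_rows(
  moves=[
    [[-0.01, 0.2, 0], 0, 1],
    [[-0.02, 0.4, 0], 0, 1],
    [[-0.022, 0.55, 0], 0, 1],
    [[-0.022, 0.591, 0], 0, 1],
    [[-0.022, 0.591, -0.1], 0, 1],
    [[-0.022, 0.591, -0.25], 0, 1],
    [[-0.022, 0.591, -0.305], 0, 1],
    [[-0.022, 0.591, -0.305], 0, 1],
  ],
)

```text
clock: 13.58
position: [491.4, 207.1, 226.5]
ee_rot: [0.005, 1.0, -0.0, 0.0]
contact_force: [0.1, -0.4, -0.1]
gripper_width: 7.3
```

```bash
python3 -c "
from h import *
save(arm.get_image('wrist'),'w7.png')"; python3 st.py 492 208.2 197 -0.4
```

```text
13.625 [491.9 207.6 227.8] yaw -0.51 7.655896167016192 [ 0.9 -0.6  0.4]
delta units [ 0.0002  0.0021 -0.1027] 0.004
```

View pics/w7.png

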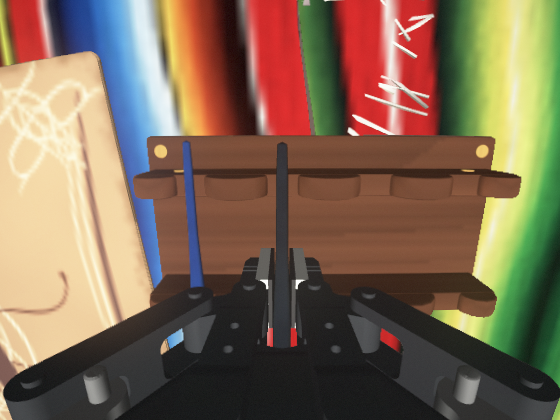

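The black brush (u=282) is over its slot (267–299). I'll lower and release it.

play_rows(
  moves=[
    [[0, 0.002, -0.05], 0, 1],
    [[0, 0.002, -0.08], 0, 1],
    [[0, 0.002, -0.103], 0, 1],
    [[0, 0.002, -0.103], 0, 1],
    [[0, 0.002, -0.103], 0, 0.3],
    [[0, 0.002, -0.103], 0, 0.3],
    [[0, 0.002, -0.103], 0, 0.3],
    [[0, 0.002, -0.05], 0, 0.3],
    [[0, 0.002, 0.1], 0, 0.3],
    [[0, 0.002, 0.3], 0, 0.3],
    [[0, 0.002, 0.3], 0, 0.3],
  ],
)

```text
clock: 15.0
position: [493.1, 208.9, 324.3]
ee_rot: [0.004, 1.0, 0.005, 0.007]
contact_force: [0.0, 0.9, -0.6]
gripper_width: 30.1
```

```bash
python3 -c "
from h import *
save(arm.get_image('wrist'),'w8.png')"; python3 st.py 550 -320 320 6.5
```

```text
15.05 [492.1 208.4 321.3] yaw -0.5 30.037285756113224 [-1.2  0.3 -0.8]
delta units [ 0.1929 -1.7612 -0.0044] 0.233
```

View pics/w8.png

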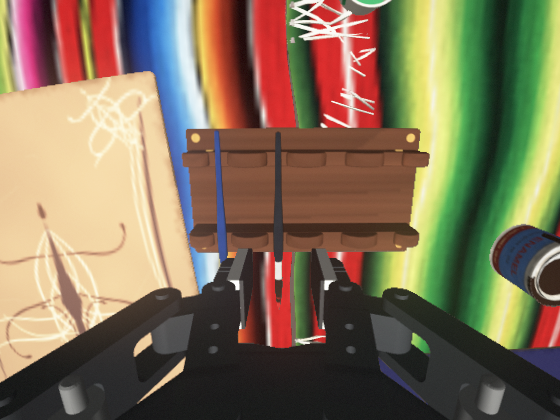

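Black is in slot 2, from (279, 133) to (279, 300), parallel to blue. Now the orange one.

play_rows(
  moves=[
    [[0.02, -0.18, 0], 0.05, 0.3],
    [[0.05, -0.38, 0], 0.1, 0.3],
    [[0.07, -0.58, 0], 0.15, 0.3],
    [[0.09, -0.78, 0], 0.2, 0.3],
    [[0.12, -0.98, 0], 0.233, 0.3],
  ],
)

```text
clock: 15.68
position: [527.5, -87.5, 320.5]
ee_rot: [-0.057, 0.998, 0.003, 0.003]
contact_force: [0.9, 0.4, 0.8]
gripper_width: 30.0
```

```bash
python3 st.py 550 -320 238 6.5
```

```text
15.675 [527.5 -87.5 320.5] yaw 6.54 30.033063705786304 [0.9 0.4 0.8]
delta units [ 0.0749 -0.7749 -0.2751] -0.001
```

play_rows(
  moves=[
    [[0.02, -0.2, 0], 0, 0.3],
    [[0.04, -0.4, 0], 0, 0.3],
    [[0.06, -0.6, 0], 0, 0.3],
    [[0.075, -0.74, 0], 0, 0.3],
    [[0.075, -0.775, 0], 0, 0.3],
    [[0.075, -0.775, -0.08], 0, 0.3],
    [[0.075, -0.775, -0.22], 0, 0.3],
    [[0.075, -0.775, -0.275], 0, 0.3],
    [[0.075, -0.775, -0.275], 0, 0.3],
  ],
)

```text
clock: 16.8
position: [549.9, -319.4, 236.8]
ee_rot: [-0.057, 0.998, 0.004, 0.001]
contact_force: [0.6, -0.5, 1.1]
gripper_width: 30.1
```

```bash
python3 -c "
from h import *
save(arm.get_image('wrist'),'w9.png')"; python3 st.py 550 -320 196 6.5
```

```text
16.85 [ 550.5 -319.7  238.3] yaw 6.6 29.98694754628009 [ 0.9 -0.1  0.6]
delta units [-0.0015 -0.001  -0.1411] -0.003
```

View pics/w9.png

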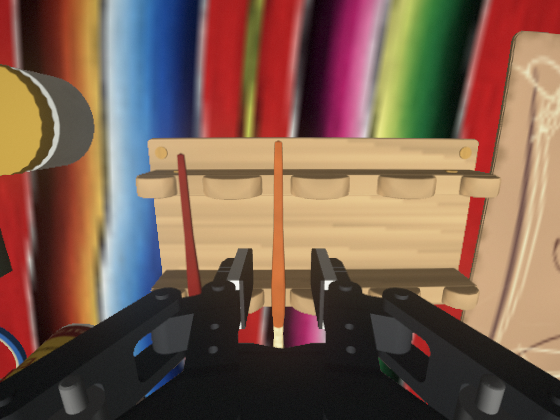

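Orange (u≈278) is between the jaws (centre 281).

play_rows(
  moves=[
    [[0, -0.003, -0.07], 0, 0.3],
    [[0, -0.003, -0.12], 0, 0.3],
    [[0, -0.003, -0.14], 0, 0.3],
    [[0, -0.003, -0.14], 0, 0.3],
    [[0, -0.003, -0.14], 0, 1],
    [[0, -0.003, -0.14], 0, 1],
    [[0, -0.003, -0.14], 0, 1],
    [[0, -0.003, -0.14], 0, 1],
    [[0, -0.003, -0.14], 0, 1],
  ],
)

```text
clock: 17.98
position: [550.8, -320.7, 197.2]
ee_rot: [-0.058, 0.998, 0.003, 0.003]
contact_force: [-0.5, 0.9, 6.3]
gripper_width: 7.1
```

play_rows(
  moves=[
    [[0, 0, 0.1], 0, 1],
    [[0, 0, 0.25], 0, 1],
    [[-0.01, 0.03, 0.4], 0, 1],
    [[-0.03, 0.2, 0.41], -0.05, 1],
    [[-0.05, 0.4, 0.41], -0.1, 1],
    [[-0.07, 0.6, 0.41], -0.15, 1],
    [[-0.1, 0.8, 0.41], -0.2, 1],
    [[-0.12, 1.0, 0.41], -0.235, 1],
  ],
)

```text
clock: 18.98
position: [513.9, -19.0, 319.7]
ee_rot: [0.004, 1.0, 0.003, 0.003]
contact_force: [0.7, 0.8, -0.1]
gripper_width: 7.5
```

```bash
python3 st.py 492 258.2 228 -0.4
```

```text
18.975 [513.9 -19.  319.7] yaw -0.49 7.545394025957137 [ 0.7  0.8 -0.1]
delta units [-0.0729  0.924  -0.3056] 0.003
```

play_rows(
  moves=[
    [[-0.02, 0.2, 0], 0, 1],
    [[-0.03, 0.4, 0], 0, 1],
    [[-0.05, 0.6, 0], 0, 1],
    [[-0.073, 0.8, 0], 0, 1],
    [[-0.073, 0.924, 0], 0, 1],
    [[-0.073, 0.924, 0], 0, 1],
    [[-0.073, 0.924, -0.1], 0, 1],
    [[-0.073, 0.924, -0.25], 0, 1],
    [[-0.073, 0.924, -0.305], 0, 1],
    [[-0.073, 0.924, -0.305], 0, 1],
  ],
)

```text
clock: 20.23
position: [491.5, 256.8, 226.4]
ee_rot: [0.005, 1.0, 0.001, 0.001]
contact_force: [-0.1, 0.2, 0.5]
gripper_width: 7.0
```

```bash
python3 -c "
from h import *
save(arm.get_image('wrist'),'w10.png')"; python3 st.py 492 258.2 197 -0.4
```

```text
20.275 [492.  257.4 227.8] yaw -0.54 7.1844213485529185 [-0.   0.6  0.5]
delta units [-1.000e-04  2.800e-03 -1.026e-01] 0.005
```

View pics/w10.png

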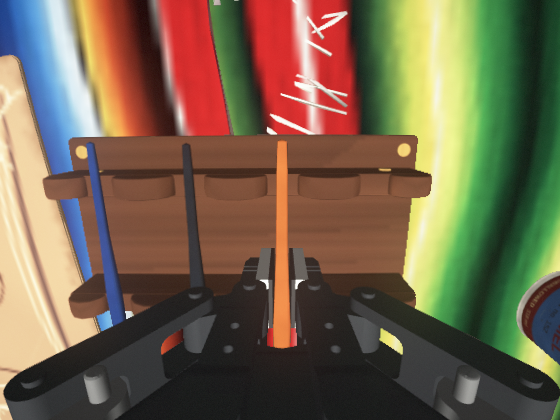

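Orange (u=282) is over slot 3 (267–298).

play_rows(
  moves=[
    [[0, 0.002, -0.05], 0, 1],
    [[0, 0.002, -0.08], 0, 1],
    [[0, 0.002, -0.103], 0, 1],
    [[0, 0.002, -0.103], 0, 1],
    [[0, 0.002, -0.103], 0, 0.3],
    [[0, 0.002, -0.103], 0, 0.3],
    [[0, 0.002, -0.103], 0, 0.3],
    [[0, 0.002, -0.05], 0, 0.3],
    [[0, 0.002, 0.1], 0, 0.3],
    [[0, 0.002, 0.3], 0, 0.3],
    [[0, 0.002, 0.3], 0, 0.3],
  ],
)

```text
clock: 21.65
position: [493.2, 258.8, 324.5]
ee_rot: [0.004, 1.0, 0.006, 0.008]
contact_force: [-1.1, -0.1, -0.4]
gripper_width: 29.8
```

```bash
python3 -c "
from h import *
save(arm.get_image('wrist'),'w11.png')"; python3 st.py 556.5 -370 320 7
```

```text
21.7 [492.3 258.1 321.5] yaw -0.54 29.82251520694566 [-1.3 -0.4 -1. ]
delta units [ 0.214  -2.0938 -0.0051] 0.251
```

View pics/w11.png

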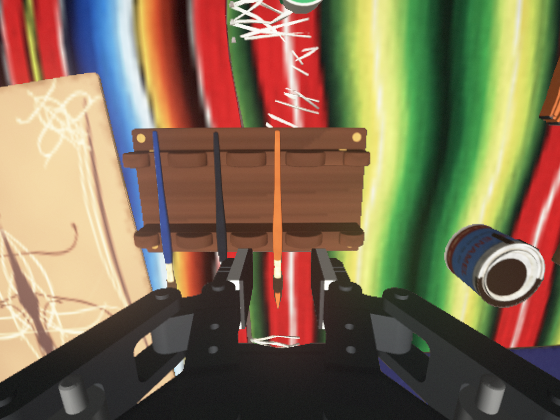

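Orange is seated in slot 3. Red goes last.

play_rows(
  moves=[
    [[0.02, -0.18, 0], 0.05, 0.3],
    [[0.04, -0.38, 0], 0.1, 0.3],
    [[0.06, -0.58, 0], 0.15, 0.3],
    [[0.08, -0.78, 0], 0.2, 0.3],
    [[0.1, -0.98, 0], 0.25, 0.3],
  ],
)

```text
clock: 22.32
position: [521.8, -37.7, 321.0]
ee_rot: [-0.061, 0.998, 0.005, 0.004]
contact_force: [0.7, 0.9, 0.3]
gripper_width: 30.1
```

play_rows(
  moves=[
    [[0.02, -0.2, 0], 0, 0.3],
    [[0.04, -0.4, 0], 0, 0.3],
    [[0.06, -0.6, 0], 0, 0.3],
    [[0.08, -0.8, 0], 0, 0.3],
    [[0.1, -0.95, 0], 0, 0.3],
    [[0.1, -0.95, 0], 0, 0.3],
  ],
)

```text
clock: 23.08
position: [551.2, -325.6, 319.3]
ee_rot: [-0.059, 0.998, 0.005, 0.003]
contact_force: [-0.5, 0.6, 0.6]
gripper_width: 29.8
```

```bash
python3 st.py 556.5 -370 238 7
```

```text
23.075 [ 551.2 -325.6  319.3] yaw 6.76 29.806364389060523 [-0.5  0.6  0.6]
delta units [ 0.0177 -0.1481 -0.271 ] 0.008
```

play_rows(
  moves=[
    [[0.018, -0.12, 0], 0, 0.3],
    [[0.018, -0.148, 0], 0, 0.3],
    [[0.018, -0.148, -0.1], 0, 0.3],
    [[0.018, -0.148, -0.22], 0, 0.3],
    [[0.018, -0.148, -0.27], 0, 0.3],
    [[0.018, -0.148, -0.27], 0, 0.3],
  ],
)

```text
clock: 23.82
position: [556.5, -369.2, 237.4]
ee_rot: [-0.059, 0.998, 0.006, 0.002]
contact_force: [0.0, 0.2, 0.4]
gripper_width: 29.8
```

```bash
python3 -c "
from h import *
save(arm.get_image('wrist'),'w12.png')"; python3 st.py 556.5 -370 196 7
```

```text
23.875 [ 557.  -369.5  238.9] yaw 6.83 29.951326514054177 [ 0.4 -0.8  0.6]
delta units [-0.0017 -0.0015 -0.1429] 0.006
```

View pics/w12.png

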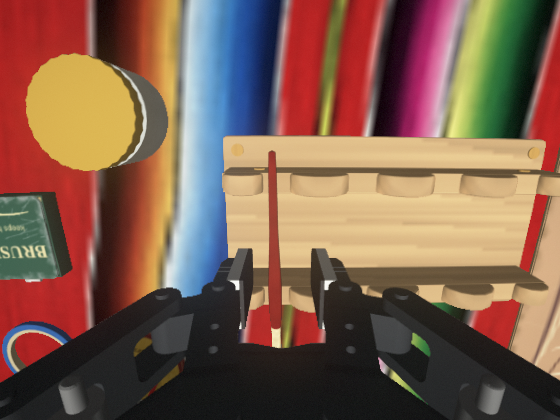

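Red is at u≈276, jaw centre 281, so I'll shift about 2 mm toward −y and grip.

play_rows(
  moves=[
    [[0, -0.006, -0.07], 0.02, 0.3],
    [[0, -0.006, -0.12], 0.02, 0.3],
    [[0, -0.006, -0.142], 0.02, 0.3],
    [[0, -0.006, -0.142], 0.02, 0.3],
    [[0, -0.006, -0.142], 0.02, 1],
    [[0, -0.006, -0.142], 0.02, 1],
    [[0, -0.006, -0.142], 0.02, 1],
    [[0, -0.006, -0.142], 0.02, 1],
    [[0, -0.006, -0.142], 0.02, 1],
  ],
)

```text
clock: 25.0
position: [557.4, -371.5, 197.2]
ee_rot: [-0.065, 0.998, 0.005, 0.004]
contact_force: [0.1, -0.1, 4.6]
gripper_width: 6.8
```

play_rows(
  moves=[
    [[0, 0, 0.1], 0, 1],
    [[0, 0, 0.25], 0, 1],
    [[-0.01, 0.03, 0.4], 0, 1],
    [[-0.03, 0.2, 0.41], -0.05, 1],
    [[-0.05, 0.4, 0.41], -0.1, 1],
    [[-0.07, 0.6, 0.41], -0.15, 1],
    [[-0.09, 0.8, 0.41], -0.2, 1],
    [[-0.11, 1.0, 0.41], -0.26, 1],
  ],
)

```text
clock: 26.0
position: [523.6, -69.7, 319.6]
ee_rot: [0.004, 1.0, 0.004, 0.004]
contact_force: [0.8, 1.5, 0.7]
gripper_width: 6.9
```

play_rows(
  moves=[
    [[-0.02, 0.2, 0], 0, 1],
    [[-0.04, 0.4, 0], 0, 1],
    [[-0.06, 0.6, 0], 0, 1],
    [[-0.08, 0.8, 0], 0, 1],
    [[-0.1, 0.95, 0], 0, 1],
    [[-0.1, 0.95, 0], 0, 1],
  ],
)

```text
clock: 26.75
position: [493.0, 217.9, 318.9]
ee_rot: [0.002, 1.0, 0.004, 0.003]
contact_force: [0.1, -0.6, -0.9]
gripper_width: 7.2
```

```bash
python3 st.py 492 308.2 228 -0.4
```

```text
26.75 [493.  217.9 318.9] yaw -0.2 7.24559782425879 [ 0.1 -0.6 -0.9]
delta units [-0.0032  0.3008 -0.3029] -0.007
```

play_rows(
  moves=[
    [[-0.003, 0.2, 0], 0, 1],
    [[-0.003, 0.301, 0], 0, 1],
    [[-0.003, 0.301, 0], 0, 1],
    [[-0.003, 0.301, -0.1], 0, 1],
    [[-0.003, 0.301, -0.25], 0, 1],
    [[-0.003, 0.301, -0.303], 0, 1],
    [[-0.003, 0.301, -0.303], 0, 1],
  ],
)

```text
clock: 27.62
position: [492.2, 307.3, 227.2]
ee_rot: [0.002, 1.0, 0.003, 0.002]
contact_force: [-0.6, 0.2, -0.0]
gripper_width: 6.9
```

```bash
python3 -c "
from h import *
save(arm.get_image('wrist'),'w13.png')"; python3 st.py 492 308.2 197 -0.4
```

```text
27.675 [492.6 307.9 228.6] yaw -0.22 6.767405248667682 [-0.1 -0.2  0.2]
delta units [-0.0019  0.001  -0.1052] -0.006
```

View pics/w13.png

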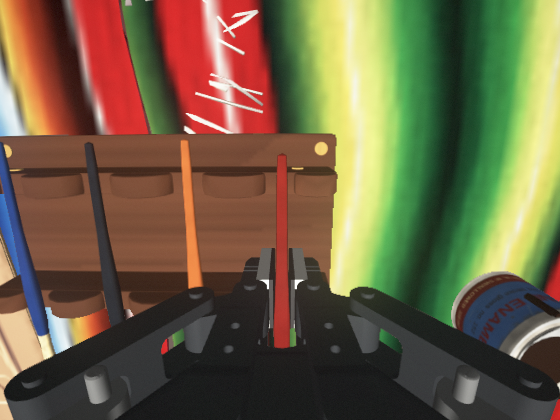

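Red (u=282) is over the outermost slot (266–295). I'll lower and release it.

play_rows(
  moves=[
    [[-0.005, 0.001, -0.05], 0, 1],
    [[-0.005, 0.001, -0.08], 0, 1],
    [[-0.005, 0.001, -0.104], 0, 1],
    [[-0.005, 0.001, -0.104], 0, 1],
    [[-0.005, 0.001, -0.104], 0, 0.3],
    [[-0.005, 0.001, -0.104], 0, 0.3],
    [[-0.005, 0.001, -0.104], 0, 0.3],
    [[-0.005, 0.001, -0.05], 0, 0.3],
    [[-0.005, 0.001, 0.1], 0, 0.3],
    [[-0.005, 0.001, 0.3], 0, 0.3],
    [[-0.1, -0.2, 0.4], 0, 0.3],
    [[-0.1, -0.25, 0.4], 0, 0.3],
  ],
)

```text
clock: 29.18
position: [461.5, 231.1, 352.0]
ee_rot: [0.002, 1.0, 0.006, 0.005]
contact_force: [0.5, 0.2, 0.9]
gripper_width: 29.7
```

play_rows(
  moves=[
    [[0, 0, 0], 0, 0.3],
    [[0, 0, 0], 0, 0.3],
    [[0, 0, 0], 0, 0.3],
  ],
)

```text
clock: 29.55
position: [461.9, 231.9, 351.3]
ee_rot: [0.002, 1.0, 0.006, 0.005]
contact_force: [-0.1, 0.4, -0.2]
gripper_width: 30.0
```

```bash
python3 st.py; python3 - <<'E'
from h import *
p=arm.get_image('wrist'); save(p,'w14.png')
import pickle; pickle.dump(p,open('w14.pkl','wb'))
for k in ['brush_red','brush_blue','brush_orange','brush_black']:
    print(k,[(np.round(d['centre']).tolist(),round(d['conf'],2)) for d in arm.look_for(k,p)[:2]])
t=arm.get_image('top'); save(t,'t14.png')
for k in ['cup','can_brown','jar_gold']:
    print(k,[(np.round(d['centre']).tolist(),round(d['conf'],2)) for d in arm.look_for(k,t)[:1]])
E
```

```text
29.55 [461.9 231.9 351.3] yaw -0.18 30.045584766120342 [-0.1  0.4 -0.2]
brush_red [([497.0, 307.0, 41.0], 0.61), ([504.0, 210.0, 36.0], 0.55)]
brush_blue [([495.0, 158.0, 41.0], 0.9)]
brush_orange [([513.0, 259.0, 44.0], 0.77)]
brush_black [([506.0, 207.0, 42.0], 0.59), ([498.0, 304.0, 42.0], 0.26)]
cup [([316.0, 279.0, 16.0], 0.75)]
can_brown [([560.0, 475.0, 59.0], 0.64)]
jar_gold [([493.0, -475.0, 48.0], 0.96)]
```

View pics/w14.png

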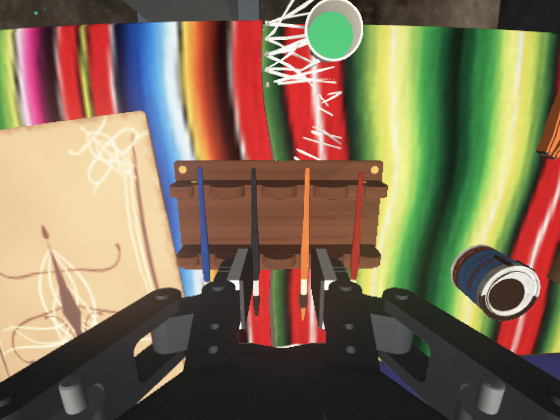

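View pics/t14.png

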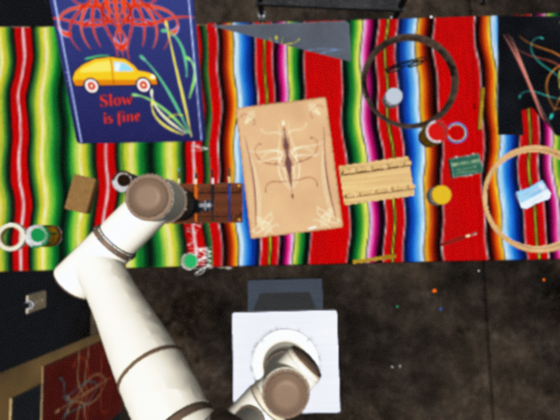

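The wrist view shows blue, black, orange and red in order, outward from the panel (handle ends at about u=200, 254, 307 and 361). The pale rest is empty. Next is a numeric check.

```bash
python3 - <<'E'
import cv2
i=cv2.imread('pics/w14.png')
a=cv2.resize(i[155:325,165:395],None,fx=3.4,fy=3.4,interpolation=cv2.INTER_CUBIC); cv2.imwrite('pics/zw14.png',a)
E
```

```text
(no output)
```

View pics/zw14.png

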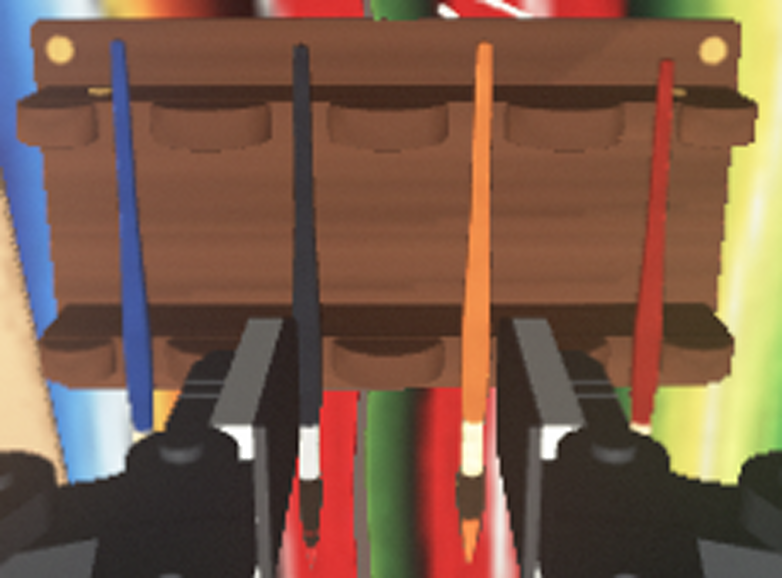

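```bash
python3 - <<'E'
from h import *
import pickle; p=pickle.load(open('w14.pkl','rb'))
f=lambda q:[(165+a/3.4,155+b/3.4) for a,b in q]
C=ray(p,f([(738,24),(32,24)]),8); d=C[0]-C[1]; th=np.arctan2(-d[0],d[1]); print(np.degrees(th))
ax=np.array([np.cos(th),np.sin(th)]); ay=np.array([-ax[1],ax[0]]); c=C[:,:2].mean(0)+62*ax; print(c)
A=ray(p,f([(119,44),(301,48),(485,47),(667,62)]),41); B=ray(p,f([(142,428),(309,424),(472,420),(641,422)]),41)
for n,e,g,h in zip('blue black orange red'.split(),A,B,(85,83,83,80.5)):
    v=(g-e)[:2]; v/=np.linalg.norm(v); o=e[:2]+v*h-c
    print(n,'x',(o@ax).round(1),'y',(o@ay).round(1),'ang',np.degrees(np.arctan2(v@ay,v@ax)).round(1))
s=arm.read_state(); print(s['clock'])
w=arm.get_image('wrist')
for k in ['cup','can_brown']: print(k,arm.look_for(k,w)[:1])
E
```

```text
-0.25386155024963014
[491.01802525 232.66475823]
blue x 25.1 y -74.1 ang -0.7
black x 24.4 y -23.6 ang -0.2
orange x 24.1 y 26.1 ang -0.6
red x 25.6 y 77.5 ang 0.1
30.0
cup [{'centre': [306.8, 282.6, 22.4], 'conf': 0.66}]
can_brown [{'centre': [551.0, 455.0, 56.9], 'conf': 0.94}]
```

```bash
python3 -c "
from h import *
print(arm.job_done())"
```

```text
the job is handed in; nothing more can be done
None
```

I moved all four brushes to the dark rest and handed the job in at about 30 s on the robot's clock. Outward from the panel they lie in the same order as before: blue, black, orange, red, hair away from the robot.

**Placement:** My last check used the wrist picture after the final placing. It put the brushes at y = −74, −24, +26 and +77.5 mm in the rest's frame, against slots at ±25 and ±75. All are at x ≈ 24–26 mm and within 1° of the slot direction, so every one is inside the stated limits. Red is the farthest off its slot, by about 2.5 mm. How well they sit on the rails was judged by eye; their height was not measured.

**Clearances:** The arm ended about 350 mm up, touching nothing, and no planned path came near the panel, cup, can or jar.

**Readings that disagreed:**
- **The can:** The network put it at y = 464 before, then at 475 (partly hidden by the arm) and 455 (wrist view). I take this as viewpoint and detection error, because nothing came near it.
- **The cup:** Its wrist-view reading was about 9 mm off the top-view one, which had hardly changed from the start, so I read that the same way.

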